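# Lid check on a freshly welded lever box

## Task

Check the lid linkage of the welded box with the blue plates, working it by its red lever pad alone: press the pad all the way down so that the lid stands fully open, and keep it there for two seconds so that the inside can be looked over. Then ease the pad back up slowly so that the lid comes down fully shut without slamming, and move clear. Nothing is to be picked up; leave the box with the yellow plates and everything else on the bench alone.

Things in the scene. Friction and masses are not known exactly. Their poses are not given: they have to be found in the camera images.
- blue_box: Bare aluminium box, 220 long (x) by 180 wide (y) by 140 high, wall 4 mm, bolted to the bench, marked by blue plates on its front face and on the back half of its lid. Origin: centre of its underside; its +x axis points away from the robot (to the hinged rear), its lever reaches out at the front (-x). Which of the two boxes is on the left varies.
- blue_pad (a point): Centre of the top face of the blue-marked box's red lever pad, where to press; moves with it. Pad 40 (x) by 60 (y) by 12 mm on a 6 mm plate, in front of the box. Lid shut: 222 mm before the box's centre, 55 mm to its -y side, 130 mm above the bench, front edge tipped up 0.21 rad. Pressed fully: about 85 mm lower, tipped down 0.21 rad; the path is within 10 mm of a vertical line.
- blue_axle (a point): Middle of the lever's level axle (along the box's y axis), 70 mm above the bench, 20 mm before the box's centre; the pad is 205 mm from it. The steel lever (18 mm tall, 8 thick) runs from the pad along the outside of the box's -y wall.
- blue_lever (a joint): Angle of the lever of the blue-marked box, rad: 0 = up (lid shut), grows as the pad is pressed, 0.42 = pressed to its stop (lid fully open). A return spring and the lid's weight push it back up; the pad takes about 4 to 8 N to press and flies up if let go.
- blue_lid: Lid of the blue-marked box, hinged on the box's rear top edge (110 mm behind the box's centre). Origin: centre of its underside, 140 mm up when shut; z axis straight up when shut, tilting back by 1.07 rad when fully open (lever at its stop). Linked to the lever by a push rod: it follows the lever both ways, about 2.56 rad per rad of lever.
- blue_lid_edge (a point): Middle of the front edge, top face, of the blue-marked box's lid (224 by 190 by 4 mm plate with a 14 mm lip, 0.25 to 0.45 kg). 144 mm above the bench when shut, about 335 mm when fully open.
- yellow_box: The second, identical box with yellow plates, bolted to the bench beside the first; not to be operated. Origin and axes as for the blue-marked box.
- yellow_lid: The yellow-marked box's lid; it stays shut. Origin and axes as for the other lid.
- yellow_pad (a point): Centre of the top face of the red lever pad of the yellow-marked box; not to be pressed.
- coupon: Loose steel test plate, 60 by 60 by 6 mm, lying on the lid of the yellow-marked box. Origin: centre of its underside.
- rivet_jar: Loose small jar with steel cap, 48 mm across, 65 high, standing between the two lever pads or a little before them. Origin: centre of its underside.
- hammer: Loose hammer lying at the left of the bench. Origin near its middle.
- wrench: Loose wrench lying at the right of the bench. Origin near its middle.
- spray_can: Loose spray can with green label, 60 mm across, 170 high, standing at the right. Origin: centre of its underside.
- tube_offcut: Loose aluminium tube offcut, 60 mm across, 50 high, standing at the right, near the robot. Origin: centre of its underside.
- wire_spool: Loose black wire spool, 80 mm across, 50 high, lying at the left, near the robot. Origin: centre of its underside.

How it is judged (in metres and radians):
On the way, in this order (a step that is already met when the one before it is completed fails the run):
1. the blue-marked box's lid stands fully open (over 0.98 of its 1.07 rad) and is kept there for 1.8 s (angle between blue_lid's own z axis and vertical above 0.98 rad), for 1.8 s.
2. the lid is down shut (under 0.03 rad) (angle between blue_lid's own z axis and vertical below 0.03 rad), for 0.2 s.
At the end, for the whole second after the job is handed in: The blue-marked box's lid is shut again (under 0.03 rad) after having stood open for the hold, the yellow-marked box's lid is shut (under 0.03 rad), and every loose thing is at rest within 30 mm of where it started (angle between each of blue_lid, yellow_lid's own z axis and vertical below 0.03 rad and distance of each of coupon, rivet_jar, hammer, wrench, spray_can, tube_offcut, wire_spool from where it was at the start of the episode below 0.03 m and linear speed of each of coupon, rivet_jar, hammer, wrench, spray_can, tube_offcut, wire_spool below 0.03 m/s); the robot touches nothing.
It fails at once if the lid slams: in the last 0.3 rad before shut it closes faster than 1.5 rad/s (angle between blue_lid's own z axis and vertical below 0.3 rad and angular speed of blue_lid above 1.5 rad/s and velocity of joint blue_lever below -0.3 rad/s).
It fails at once if the robot pushes on the blue-marked box's lid itself instead of the lever pad (over 1 N) (contact force between any of the fingers, the arm and blue_lid above 1 N).
It fails at once if the yellow-marked box is operated (its lid opens past 0.1 rad) (angle between yellow_lid's own z axis and vertical above 0.1 rad).
It fails at once if a loose thing is lifted, carried or knocked (moves more than 30 mm) (distance of any of coupon, rivet_jar, hammer, wrench, spray_can, tube_offcut, wire_spool from where it was at the start of the episode above 0.03 m).
It also fails if it takes over 53 s, if anything falls off the work surface, if the arm or the gripper's body presses on something with over 40 N, if the wrist force passes 120 N, or if a joint passes its speed limit or range.

## Robot

A 6-joint arm with a two-finger parallel gripper is mounted at the origin on the work surface. World frame = base frame: x ahead of the robot, y to its left, z up, the work surface at z = 0. Lengths are in mm, angles in rad, forces in N, time in s.
With the tool pointing down it reaches from about 300 to 775 mm from the base axis. Payload 14.6 kg.
Tool frame: the origin (TCP) lies on the centre line of the jaws, within the pads' length; the fingertips stand 8 mm ahead of it and the grasp point (between the pads) lies 11 mm behind it; z points along the fingers, y is the direction in which the jaws open and shut (so a half turn about z gives the same grasp; the last joint's range is limited). The gripper opens to 94 mm and grips with 3 to 60 N. Pads are 16 mm wide; open, the fingers measure 119 mm over their backs; the gripper's body (75 mm by 177 mm) begins 78 mm behind the grasp point.
Start: joints at [1.153, 0.3, 1.521, -0, 1.321, -0.067], TCP at [189.004, 516.495, 213.446] pointing down, gripper open.
Joint ranges: [-3.03, 3.03], [-0.79, 2.21], [0.23, 2.52], [-1.04, 4.18], [0, 3.07], [-2.55, 2.55]. Speed limits (rad/s): [2.22, 2.22, 2.57, 3.14, 3.14, 3.14].

## Interface

Orientations are given as [roll, pitch, yaw] about the fixed x, y, z axes, in that order (R = Rz(yaw) Ry(pitch) Rx(roll)).
In Python, from cell import read_state, cams, manip gives the robot as it stands.
- The arm moves only by the shell command python3 -m handwheel 'ROWS' [OPENING] [FORCE]. ROWS is JSON, a list of rows, each a list of 4 numbers: the shift along the tool's x, y, z in m, then the turn about the tool's z in degrees. In form: [[dx, dy, dz, turn], ...]. A call has 1 to 5 rows; each row is the pose to reach, as a shift and turn from the pose measured when the call began, along the tool's axes at that moment; what a row does not reach only later rows make up. A row lasts 1/8 s, in which the tool goes at most 62.5 mm and 10.7 degrees, less where a joint would pass 70% of its speed; a pose out of reach is approached as far as the arm can. A call with a gripper value outside its range is refused whole. OPENING is the closure, from 0 (fully open) to 1 (shut), set as the call begins (- or left out, the last holds). The fingers move at their own pace and stop on an object; FORCE is the grip in N (left out, the last holds). Time passes only in rows, so rows that repeat a pose let the fingers close. It gives the time, the measured TCP pose, the force and the opening at its end, in the units of the state.
- read_state(): the state, without advancing time (a new reading comes with each control period).
- cams.camera(name): name is "scene" or "top" or "wrist"; returns the picture (420x560x3 uint8, red, green, blue); there is no depth.
- cams.get_calibration(name): a dict with "vertical_fov" (degrees; the focal length in pixels is half the picture's height over the tangent of half this angle, whatever the lens; pixels are square), "cx", "cy" (the principal point, pixels), "R" (3x3) and "t" (3): a world point X has camera coordinates R X + t. Camera axes: x right, y down, z forward; pixel columns grow to the right and rows downward; lengths in mm; the calibration is good to about 2 mm. The wrist camera is an equidistant fisheye: a pixel r from the principal point sees the ray r / f radians off the axis. A picture is of the moment at which its call begins: read the wrist's pose just before it. get_calibration takes no time and is no camera call; for the wrist camera it gives the pose at the moment of the call.
- manip.sign_off(): hands the job in, once; it reports no verdict.
The state is a dict: "clock": time; "joints": joint angles; "qd": joint speeds; "effort": joint torques, N m; "eef_pos": TCP position; "eef_rot": TCP orientation; "wrist_force": force on the tool from outside, world axes, zero at the start; "moment": the same for the moment, N m; "finger_gap": finger opening in mm.
Only numpy, scipy, OpenCV 4.12 (cv2) and the standard library are available. Lean on these libraries where they do the work, as an engineer would, in place of code of your own. Each camera call takes 0.05 s, during which the arm holds its last target. There are 200 camera calls.

## Working session

There is one attempt and no reset: what is moved stays moved. The work goes in short steps, Python scripts to look and compute and a shell command to move; the robot and the scene stay as the last step left them, time stands still between calls to the robot, and variables do not carry over. Pictures are saved under pics/ and viewed, about 8 in all and at most 12, crops included, and the job is handed in when it is done.

```bash
ls; mkdir -p pics
python3 - <<'E'
from cell import read_state, cams
import cv2
s=read_state();print(s)
for n in("scene","top"):
    im=cams.camera(n);cv2.imwrite(f"pics/{n}0.png",im[:,:,::-1]);print(n,cams.get_calibration(n))
E
```

```text
pics
{'clock': 0.0, 'joints': array([ 1.15343886e+00,  3.00426874e-01,  1.52160541e+00, -1.50479284e-06,
        1.32070099e+00, -6.65801345e-02]), 'qd': array([-0.00024016,  0.00028877,  0.00072154,  0.00028557,  0.0025242 ,
       -0.00114067]), 'effort': array([ 1.77947327e-04, -5.31790280e+01, -3.52749324e+01,  7.08754733e-02,
        2.42581952e-02, -9.21481796e-05]), 'eef_pos': array([188.88100981, 516.26909202, 212.90029528]), 'eef_rot': array([-3.14045447e+00, -7.44318657e-05,  2.79081565e+00]), 'wrist_force': array([0.27930585, 0.12444057, 0.04141353]), 'moment': array([ 0.01150518,  0.0149403 , -0.04498497]), 'finger_gap': 94.09577603723358}
scene {'vertical_fov': 51.58892625314036, 'cx': 275.8142078681572, 'cy': 210.11131697180832, 'R': array([[ 0.73163159,  0.681638  , -0.00921196],
       [ 0.44084403, -0.48339791, -0.75629558],
       [-0.51997285,  0.5492687 , -0.65416522]]), 't': array([-403.856313  , -150.89032614, 1515.39928262])}
top {'vertical_fov': 52.984724460173496, 'cx': 278.9520589919472, 'cy': 206.6940391572273, 'R': array([[ 0.02447629, -0.99950292, -0.01987033],
       [-0.99216404, -0.02185098, -0.12301646],
       [ 0.12252113,  0.02272561, -0.99220568]]), 't': array([  11.48043892,  534.86366707, 1161.98354413])}
```

View pics/top0.png

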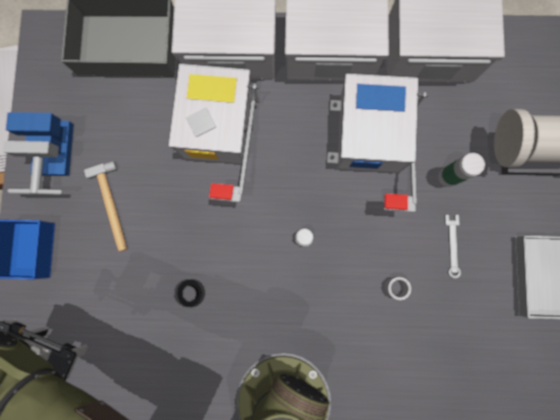

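View pics/scene0.png

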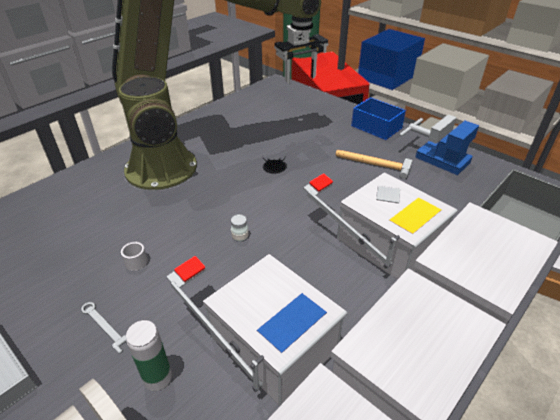

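The top view shows the blue box on the right with its pad at about (397,202), the yellow one on the left with the coupon, and the jar at (304,237). The scene view agrees, with the blue pad at about (189,269). Next I'll triangulate the pad and get the box yaw.

```bash
cat > h.py <<'E'
import numpy as np,cv2
from cell import read_state,cams
from scipy.spatial.transform import Rotation as Ro
def ray(n,u,v):
    c=cams.get_calibration(n);f=210/np.tan(np.radians(c["vertical_fov"]/2))
    d=c["R"].T@np.array([(u-c["cx"])/f,(v-c["cy"])/f,1]);return -c["R"].T@c["t"],d/np.linalg.norm(d)
def atz(n,u,v,z):
    o,d=ray(n,u,v);return o+d*(z-o[2])/d[2]
def blobs(im,lo,hi,amin=40):
    h=cv2.cvtColor(im,cv2.COLOR_RGB2HSV);m=cv2.inRange(h,lo,hi)
    n,l,s,c=cv2.connectedComponentsWithStats(m)
    return [(s[i],c[i],cv2.minAreaRect(np.argwhere(l==i)[:,::-1].astype(np.float32))) for i in range(1,n) if s[i][4]>amin]
def tri(u1,u2):
    (o1,d1),(o2,d2)=ray("top",*u1),ray("scene",*u2)
    t=np.linalg.lstsq(np.c_[d1,-d2],o2-o1,rcond=None)[0]
    a,b=o1+t[0]*d1,o2+t[1]*d2;return (a+b)/2,np.linalg.norm(a-b)
E
python3 - <<'E'
from h import *
import itertools
T=cv2.imread("pics/top0.png")[:,:,::-1];S=cv2.imread("pics/scene0.png")[:,:,::-1]
P={}
for col,lo,hi in(("red",(0,150,120),(6,255,255)),("blue",(105,150,80),(125,255,255))):
  for n,im in(("top",T),("scene",S)):
    P[col,n]=blobs(im,lo,hi)
    for s,c,r in P[col,n]:print(col,n,s,c.round(1),cv2.boxPoints(r).round(1).tolist())
rt=min((b for b in P["red","top"]),key=lambda b:abs(b[1]-[397,202]).sum())
rs=min((b for b in P["red","scene"]),key=lambda b:abs(b[1]-[189,269]).sum())
print("pad tri",tri(rt[1],rs[1]),atz("top",*rt[1],130),atz("scene",*rs[1],130))
b=min((b for b in P["blue","top"]),key=lambda b:abs(b[1]-[381,97]).sum())
for p in cv2.boxPoints(b[2]):print("plate corner",atz("top",*p,145))
bs=min((b for b in P["blue","scene"]),key=lambda b:abs(b[1]-[292,322]).sum())
print("plate",atz("top",*b[1],145),atz("scene",*bs[1],145))
for p in cv2.boxPoints(bs[2]):print("plate corner s",atz("scene",*p,145))
print("jar",atz("top",304,237,65),"can top",atz("top",472,166,170))
R=Ro.from_euler("xyz",read_state()["eef_rot"]).as_matrix();print(R.round(3))
E
```

```text
red top [210 184  23  15 291] [220.8 190.9] [[209.5, 196.6999969482422], [210.6999969482422, 183.1999969482422], [232.3000030517578, 185.1999969482422], [231.0, 198.60000610351562]]
red top [385 194  22  15 307] [395.5 201. ] [[385.0, 194.0], [406.0, 194.0], [406.0, 208.0], [385.0, 208.0]]
red scene [ 292   51   77   41 1572] [330.6  72.7] [[290.0, 61.099998474121094], [315.5, 33.79999923706055], [369.1000061035156, 83.9000015258789], [343.6000061035156, 111.0999984741211]]
red scene [332  87  36  13 133] [353.5  92.2] [[331.79998779296875, 92.5999984741211], [367.0, 87.0], [368.79998779296875, 98.19999694824219], [333.5, 103.80000305175781]]
red scene [310 174  23  17 227] [320.7 181.9] [[309.0, 181.39999389648438], [326.1000061035156, 171.10000610351562], [332.6000061035156, 182.0], [315.6000061035156, 192.3000030517578]]
red scene [175 256  30  25 408] [189.4 268.1] [[173.60000610351562, 268.8999938964844], [196.0, 254.0], [204.89999389648438, 267.3999938964844], [182.5, 282.29998779296875]]
blue top [358  86  46  24 967] [380.5  97.3] [[357.29998779296875, 106.5999984741211], [35
[... 1841 characters left out ...]
 -178.65217015  145.        ]
plate corner [ 850.1854522  -182.09103121  145.        ]
plate corner [ 844.30330906 -300.73495857  145.        ]
plate corner [ 785.44623581 -296.54914734  145.        ]
plate [ 817.6317844  -239.78247267  145.        ] [ 823.53332643 -244.90504282  145.        ]
plate corner s [ 786.57096443 -302.10138718  145.        ]
plate corner s [ 786.98568167 -163.64035719  145.        ]
plate corner s [ 858.72578222 -181.27749387  145.        ]
plate corner s [ 852.70373184 -311.84802729  145.        ]
jar [448.59970319 -47.30277913  65.        ] can top [ 631.39660501 -462.41803322  170.        ]
[[-0.939  0.344 -0.   ]
 [ 0.344  0.939 -0.001]
 [ 0.    -0.001 -1.   ]]
```

```bash
python3 -m handwheel '[[-0.02,-0.02,0,0],[-0.05,-0.05,0,0],[-0.08,-0.08,0,0],[-0.11,-0.11,0,0],[-0.14,-0.14,0,0]]' 1 20
python3 -m handwheel '[[-0.03,-0.03,0,0],[-0.06,-0.06,0,0],[-0.09,-0.09,0,0],[-0.12,-0.12,0,0],[-0.15,-0.15,0,0]]'
python3 -m handwheel '[[-0.03,-0.03,0,0],[-0.06,-0.06,0,0],[-0.09,-0.09,0,0],[-0.12,-0.12,0,0],[-0.14,-0.14,0,0]]'
cat >> h.py <<'E'
def togo(p):
    s=read_state();R=Ro.from_euler("xyz",s["eef_rot"]).as_matrix()
    print("t",s["clock"],"pos",s["eef_pos"].round(1),"F",s["wrist_force"].round(1),"gap",round(s["finger_gap"],1))
    print("shift",(R.T@(np.array(p)-s["eef_pos"])).round(1),"tool y angle",np.degrees(np.arctan2(R[1,1],R[0,1])).round(1))
E
python3 -c "
from h import *
togo((547,-283,200));print(read_state()['joints'])"
```

```text
clock: 0.72
eef_pos: [272.5, 335.4, 212.9]
eef_rot: [-3.14, -0.0, 2.791]
wrist_force: [0.6, 0.6, 0.6]
finger_gap: 47.8
clock: 1.35
eef_pos: [362.2, 141.6, 213.0]
eef_rot: [-3.14, -0.0, 2.791]
wrist_force: [0.8, 0.1, 0.2]
finger_gap: 1.0
clock: 1.98
eef_pos: [445.9, -39.5, 212.9]
eef_rot: [-3.14, -0.001, 2.79]
wrist_force: [0.8, 0.7, -0.1]
finger_gap: 0.4
t 1.975 pos [445.9 -39.5 212.9] F [ 0.8  0.7 -0.1] gap 0.4
shift [-178.7 -193.7   13.1] tool y angle 69.9
[-1.69479642e-01  7.07816186e-02  1.79391724e+00 -1.38526996e-03
  1.27783444e+00 -1.38822865e+00]
```

```bash
python3 -m handwheel '[[-0.03,-0.03,0,-3],[-0.07,-0.075,0,-8],[-0.11,-0.12,0,-12],[-0.145,-0.155,0,-15],[-0.17,-0.185,0,-17]]'
python3 -m handwheel '[[0,0,0,0],[0,0,0,0]]'
python3 - <<'E'
from h import *
togo((547,-283,160));print(read_state()['joints'])
for n in("top","scene"):
    im=cams.camera(n)[:,:,::-1]
    u,v=((397,202) if n=="top" else (189,269))
    c=im[max(v-75,0):v+75,u-100:u+100];cv2.imwrite(f"pics/{n}1.png",cv2.resize(c,None,fx=3,fy=3,interpolation=2))
im=np.hstack([cv2.imread(f"pics/{n}1.png")[:, 100:500] for n in("top","scene")]);cv2.imwrite("pics/m1.png",im)
E
```

```text
clock: 2.6
eef_pos: [542.1, -273.6, 212.4]
eef_rot: [-3.141, -0.002, 3.087]
wrist_force: [0.0, -0.3, -0.6]
finger_gap: 0.5
clock: 2.85
eef_pos: [541.8, -273.1, 211.9]
eef_rot: [-3.141, -0.003, 3.087]
wrist_force: [-0.7, 0.2, -0.2]
finger_gap: 1.0
t 2.85 pos [ 541.8 -273.1  211.9] F [-0.7  0.2 -0.2] gap 1.0
shift [-5.9 -9.6 51.8] tool y angle 86.9
[-5.26606674e-01  4.30078900e-01  1.34838268e+00 -1.49135878e-03
  1.36561322e+00 -2.04246466e+00]
```

View pics/m1.png

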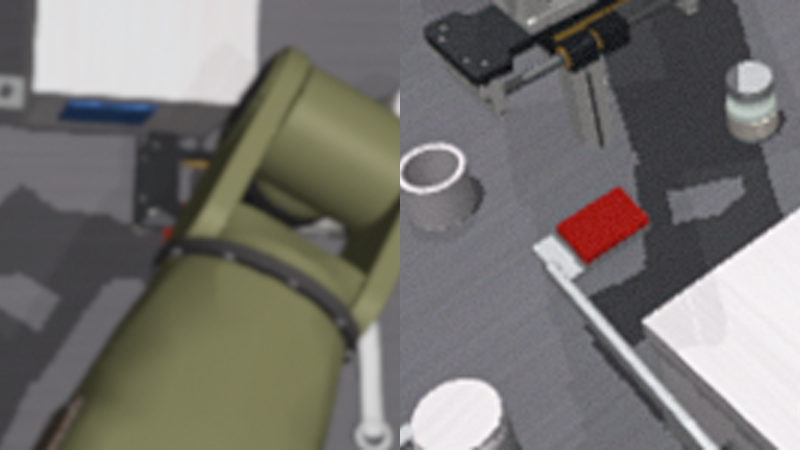

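The fingertips are over the pad's front centre and clear of everything. Next is a y shift, then a slow descent to contact.

```bash
python3 -m handwheel '[[-0.001,-0.004,0.01,0],[-0.002,-0.01,0.025,0],[-0.002,-0.01,0.04,0],[-0.002,-0.01,0.052,0],[-0.002,-0.01,0.060,0]]'
python3 -m handwheel '[[0,0,0.004,0],[0,0,0.008,0],[0,0,0.012,0],[0,0,0.016,0],[0,0,0.02,0]]'
python3 -c "
from h import *
togo((542,-283,53))
cv2.imwrite('pics/s2.png',cv2.resize(cams.camera('scene')[180:340,90:330,::-1],None,fx=2.5,fy=2.5))"
```

```text
clock: 3.58
eef_pos: [543.2, -282.6, 151.4]
eef_rot: [-3.141, -0.003, 3.088]
wrist_force: [-0.1, -0.5, 0.2]
finger_gap: 0.6
clock: 4.2
eef_pos: [543.1, -282.8, 132.0]
eef_rot: [-3.141, -0.002, 3.088]
wrist_force: [-2.9, 0.6, 6.1]
finger_gap: 0.8
t 4.2 pos [ 543.1 -282.8  132. ] F [-2.9  0.6  6.1] gap 0.8
shift [ 0.9 -0.2 79. ] tool y angle 86.9
```

View pics/s2.png

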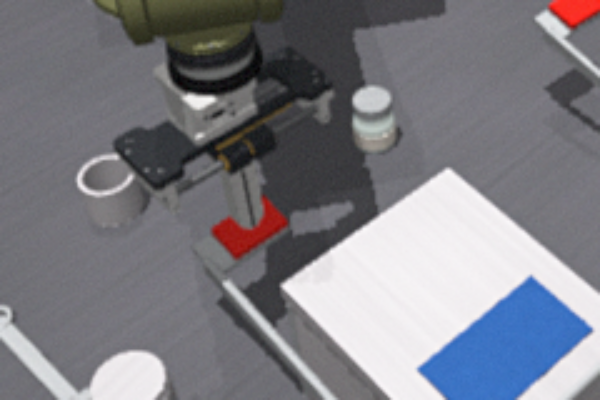

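Contact is on the middle of the pad at 6 N. Pressing down now.

```bash
python3 -m handwheel '[[0,0,0.004,0],[0,0,0.010,0],[0,0,0.016,0],[0,0,0.022,0],[0,0,0.028,0]]'
python3 -m handwheel '[[0,0,0.006,0],[0,0,0.012,0],[0,0,0.018,0],[0,0,0.024,0],[0,0,0.03,0]]'
python3 -m handwheel '[[0,0,0.003,0],[0,0,0.006,0],[0,0,0.009,0],[0,0,0.012,0],[0,0,0.015,0]]'
python3 -c "
from h import *
togo((541,-283,53))"
```

```text
clock: 4.88
eef_pos: [542.8, -283.0, 103.8]
eef_rot: [-3.14, -0.003, 3.088]
wrist_force: [-4.0, 0.4, 6.1]
finger_gap: 0.3
clock: 5.5
eef_pos: [542.4, -283.2, 74.0]
eef_rot: [-3.14, -0.003, 3.088]
wrist_force: [-4.9, 0.2, 4.9]
finger_gap: 0.4
clock: 6.12
eef_pos: [542.8, -283.3, 59.2]
eef_rot: [-3.14, -0.002, 3.088]
wrist_force: [1.6, 0.8, 5.2]
finger_gap: 0.7
t 6.125 pos [ 542.8 -283.3   59.2] F [1.6 0.8 5.2] gap 0.7
shift [1.8 0.2 6.2] tool y angle 86.9
```

```bash
python3 -m handwheel '[[0,0,0.001,0],[0,0,0.002,0],[0,0,0.003,0],[0,0,0.004,0],[0,0,0.005,0]]'
python3 -m handwheel '[[0,0,0.0005,0],[0,0,0.001,0],[0,0,0.0015,0],[0,0,0.002,0],[0,0,0.002,0]]'
python3 -c "
from h import *
togo((541,-283,53))
cv2.imwrite('pics/s3.png',cams.camera('scene')[:,:,::-1])"
```

```text
clock: 6.75
eef_pos: [543.3, -283.3, 54.7]
eef_rot: [-3.14, -0.001, 3.088]
wrist_force: [0.8, 1.1, 10.3]
finger_gap: 0.4
clock: 7.38
eef_pos: [543.6, -283.4, 53.9]
eef_rot: [-3.139, 0.0, 3.088]
wrist_force: [-3.0, 3.3, 16.4]
finger_gap: 0.4
t 7.375 pos [ 543.6 -283.4   53.9] F [-3.   3.3 16.4] gap 0.4
shift [2.7 0.2 0.9] tool y angle 86.9
```

View pics/s3.png

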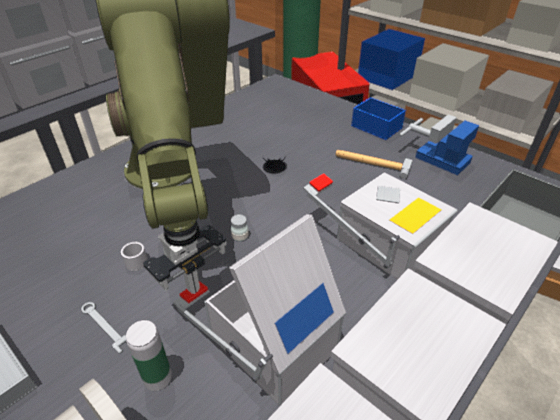

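The lid stands open at (285,285). The force rose from 5 to 16 N with almost no travel, so the lever is at its stop. Holding for about 2.5 s.

```bash
python3 -m handwheel '[[0,0,0.001,0],[0,0,0.001,0],[0,0,0.001,0],[0,0,0.001,0],[0,0,0.001,0]]'
python3 -m handwheel '[[0,0,0.001,0],[0,0,0.001,0],[0,0,0.001,0],[0,0,0.001,0],[0,0,0.001,0]]'
python3 -m handwheel '[[0,0,0.001,0],[0,0,0.001,0],[0,0,0.001,0],[0,0,0.001,0],[0,0,0.001,0]]'
python3 -m handwheel '[[0,0,0.001,0],[0,0,0.001,0],[0,0,0.001,0],[0,0,0.001,0],[0,0,0.001,0]]'
python3 - <<'E'
from h import *
togo((541,-283,53))
c=cams.get_calibration("scene");f=210/np.tan(np.radians(c["vertical_fov"]/2))
yaw=-.05;M=np.array([[np.cos(yaw),-np.sin(yaw)],[np.sin(yaw),np.cos(yaw)]])
ctr=np.array([547,-283])+M@[222,55]
for a in(.85,.98,1.07):
  for y in(-95,95):
    # hinge at x+110, z140; top front edge 224 ahead, 4 up
    p=np.array([110-224*np.cos(a)+4*np.sin(a),y]);X=np.r_[ctr+M@p,140+224*np.sin(a)+4*np.cos(a)]
    q=c["R"]@X+c["t"];print(a,y,(f*q[:2]/q[2]+[c["cx"],c["cy"]]).round(1),X[2].round())
E
```

```text
clock: 8.05
eef_pos: [543.7, -283.4, 54.0]
eef_rot: [-3.139, 0.001, 3.088]
wrist_force: [-3.7, 3.9, 15.1]
finger_gap: 0.4
clock: 8.68
eef_pos: [543.7, -283.4, 54.1]
eef_rot: [-3.139, 0.001, 3.088]
wrist_force: [-5.6, 4.0, 15.1]
finger_gap: 0.6
clock: 9.3
eef_pos: [543.7, -283.4, 54.0]
eef_rot: [-3.139, 0.001, 3.088]
wrist_force: [-4.5, 3.8, 16.1]
finger_gap: 0.5
clock: 9.93
eef_pos: [543.7, -283.4, 54.0]
eef_rot: [-3.139, 0.001, 3.088]
wrist_force: [-5.1, 3.5, 14.9]
finger_gap: 0.3
t 9.925 pos [ 543.7 -283.4   54. ] F [-5.1  3.5 14.9] gap 0.3
shift [2.7 0.3 1. ] tool y angle 86.9
0.85 -95 [219.1 266.5] 311.0
0.85 95 [295.6 215.1] 311.0
0.98 -95 [226.9 267.1] 328.0
0.98 95 [304.7 214. ] 328.0
1.07 -95 [233.2 268.6] 338.0
1.07 95 [311.7 214.3] 338.0
```

The projected corners for 1.07 rad, (233,269) and (312,214), match the picture's (233,265) and (311,219), so the lid is fully open. The hold is done. Easing up.

```bash
python3 -m handwheel '[[0,0,-0.003,0],[0,0,-0.007,0],[0,0,-0.011,0],[0,0,-0.015,0],[0,0,-0.019,0]]'
python3 -m handwheel '[[0,0,-0.004,0],[0,0,-0.008,0],[0,0,-0.012,0],[0,0,-0.016,0],[0,0,-0.02,0]]'
python3 -m handwheel '[[0,0,-0.003,0],[0,0,-0.006,0],[0,0,-0.009,0],[0,0,-0.012,0],[0,0,-0.015,0]]'
```

```text
clock: 10.55
eef_pos: [543.3, -283.4, 73.1]
eef_rot: [-3.139, 0.0, 3.088]
wrist_force: [-4.9, 1.0, 5.0]
finger_gap: 0.4
clock: 11.18
eef_pos: [543.6, -283.4, 93.6]
eef_rot: [-3.139, 0.001, 3.088]
wrist_force: [-1.8, -0.1, 5.4]
finger_gap: 0.7
clock: 11.8
eef_pos: [544.0, -283.4, 109.0]
eef_rot: [-3.138, 0.002, 3.088]
wrist_force: [4.5, -0.2, 3.8]
finger_gap: 0.2
```

```bash
python3 -m handwheel '[[0,0,-0.002,0],[0,0,-0.004,0],[0,0,-0.006,0],[0,0,-0.008,0],[0,0,-0.01,0]]'
python3 -m handwheel '[[0,0,-0.002,0],[0,0,-0.004,0],[0,0,-0.006,0],[0,0,-0.008,0],[0,0,-0.01,0]]'
python3 -m handwheel '[[0,0,-0.002,0],[0,0,-0.004,0],[0,0,-0.006,0],[0,0,-0.008,0],[0,0,-0.01,0]]'
```

```text
clock: 12.42
eef_pos: [544.0, -283.4, 119.1]
eef_rot: [-3.138, 0.002, 3.088]
wrist_force: [4.8, -0.5, 4.4]
finger_gap: 0.4
clock: 13.05
eef_pos: [544.0, -283.3, 129.3]
eef_rot: [-3.138, 0.002, 3.088]
wrist_force: [4.7, 0.4, 3.6]
finger_gap: 0.3
clock: 13.68
eef_pos: [543.9, -283.3, 139.3]
eef_rot: [-3.138, 0.002, 3.088]
wrist_force: [4.7, -0.2, 4.1]
finger_gap: 0.5
```

```bash
python3 -m handwheel '[[0,0,-0.001,0],[0,0,-0.002,0],[0,0,-0.003,0],[0,0,-0.004,0],[0,0,-0.005,0]]'
python3 -m handwheel '[[0,0,-0.001,0],[0,0,-0.002,0],[0,0,-0.003,0],[0,0,-0.004,0],[0,0,-0.005,0]]'
```

```text
clock: 14.3
eef_pos: [543.6, -283.2, 144.1]
eef_rot: [-3.139, 0.001, 3.088]
wrist_force: [-0.5, 0.2, -0.3]
finger_gap: 0.3
clock: 14.92
eef_pos: [543.6, -283.2, 149.2]
eef_rot: [-3.139, 0.001, 3.088]
wrist_force: [-0.1, -0.9, 0.8]
finger_gap: 0.3
```

The pad came free at about 142 mm, so I'm moving up and clear.

```bash
python3 -m handwheel '[[0,0,-0.01,0],[0,0,-0.03,0],[0,0,-0.05,0],[0,0,-0.07,0],[0,0,-0.08,0]]'
python3 -m handwheel '[[0.0,0,-0.01,0],[0.02,0,-0.01,0],[0.04,0,-0.01,0],[0.05,0,-0.01,0],[0.05,0,-0.01,0]]'
python3 -m handwheel '[[0,0,0,0],[0,0,0,0],[0,0,0,0]]'
python3 -c "
from h import *
togo((541,-283,230))
cv2.imwrite('pics/s4.png',cams.camera('scene')[:,:,::-1])"
```

```text
clock: 15.55
eef_pos: [543.8, -283.1, 230.8]
eef_rot: [-3.138, 0.003, 3.088]
wrist_force: [0.1, -0.0, 0.1]
finger_gap: 0.5
clock: 16.18
eef_pos: [493.7, -280.5, 241.0]
eef_rot: [-3.137, 0.003, 3.088]
wrist_force: [-0.2, -0.8, -0.7]
finger_gap: 0.4
clock: 16.55
eef_pos: [493.9, -280.4, 240.8]
eef_rot: [-3.138, 0.003, 3.088]
wrist_force: [-0.0, 0.6, -0.7]
finger_gap: 0.3
t 16.55 pos [ 493.9 -280.4  240.8] F [-0.   0.6 -0.7] gap 0.3
shift [-47.1   0.   10.9] tool y angle 86.9
```

View pics/s4.png

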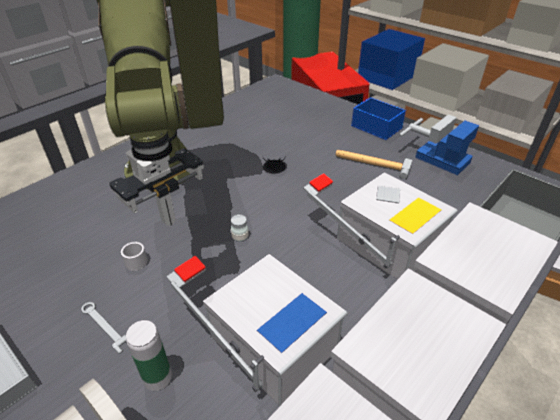

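The lid is shut, with the plate at (292,322) and the pad at (189,268) as at the start. All the loose objects look unmoved and the arm is clear.

Run:
```python
from h import *
a=cv2.imread("pics/scene0.png");b=cv2.imread("pics/s4.png")
for im in(a,b):
  print([c.round(1).tolist() for s,c,r in blobs(im[250:,:,::-1],(0,150,120),(6,255,255))+blobs(im[250:,:,::-1],(105,150,80),(125,255,255))])
from cell import manip
print(manip.sign_off())
```

```text
[[189.4, 18.1], [291.2, 72.0]]
[[189.5, 18.0], [291.2, 72.0]]
the job is handed in; nothing more can be done
None
```

I worked the blue-marked box's lid by its red pad alone and handed the job in at about 16.6 s. The hand-in gives no verdict, so these are my own checks.

- **Open:** I pressed the pad to its stop. The force rose from 5 to 16 N with almost no further travel. The picture's lid corners match a full opening of 1.07 rad to within about 5 pixels. I held it there for about 2.5 s.
- **Shut:** I eased the pad up at about 32 mm/s, slowing to 8–16 mm/s near the end. The pad stayed in contact at about 4 N until around 142 mm TCP height, where it came free. The lid's closing speed was not measured directly. At that pad speed it works out to about 0.2 rad/s near shut, well under the 1.5 rad/s limit.
- **After:** In the last picture the blue plate and pad are within 0.1 pixel of where they started, so the lid is shut. By eye, the yellow box and all the loose objects look unmoved. The arm is raised clear with no force on the wrist.

No check failed. The only disagreement was in locating the pad: the two cameras differed by about 7 mm in x and 5 mm in y at the stated pad height. I pressed between the two estimates in y, and at their near edge in x because the pad swings towards the robot as it goes down.

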